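# Go/no-go check of a glue stick on the stock desk

### The arm

A 7-joint arm with a two-finger parallel gripper is mounted at the origin on a cart in front of the work surface, level with it; the furniture and walls round the work are solid. World frame = base frame: x ahead of the robot, y to its left, z up, the work surface at z = 0. Lengths are in m, angles in rad, forces in N, time in s.
With the tool pointing down it reaches from about 0.425 to 0.875 m from the base axis. Payload 9.9 kg.
Tool frame: the origin (TCP) lies midway between the tips of the shut fingers; the grasp point (between the pads) lies bot.tcp_to_grasp behind it (bot.tcp_to_grasp is the distance from the TCP to the grasp point, in m); z points along the fingers, y is the line along which they close (so a half turn about z gives the same grasp; the last joint's range is limited). The gripper opens to 85 mm and grips with 20 to 120 N. Pads are 22 mm wide; open, the fingers measure 114 mm over their backs; the gripper's body (76 mm by 85 mm) begins 54 mm behind the grasp point. The pads swing forward as they close: fully open they stand 13 mm farther back than shut.
Start: joints at [1.104, 0.576, 0.025, 1.437, -0.015, 1.129, -0.057], TCP at [0.252, -0.626, 0.231] pointing down, gripper open.
Joint ranges: [-2.76, 2.76], [-0.34, 2.15], [-1.52, 1.57], [0.19, 2.46], [-1.09, 4.23], [0.17, 1.99], [-2.82, 2.82]. Speed limits (rad/s): [2.22, 2.22, 3.01, 3.01, 3.14, 3.14, 3.14].

### API

Orientations are given as a 3x3 rotation matrix whose columns are the frame's x, y, z axes.
In Python, from workcell import bot gives the robot as it stands.
- The arm moves only by the tool servo_tool, never from a script. Its argument "steps" is a list of rows, each a list of 7 numbers: the gripper's target within -1 to 1 (fully open at 1, half-way at 0, shut at -1), then the shift along the tool's x, y, z in mm, then the turn, a rotation vector about the tool's x, y, z in degrees. A call has 1 to 20 rows; each row shifts and turns the commanded pose from where the row before left it, along the tool's axes as they then stand; what a row does not reach is not made up. A row lasts 1/10 s, in which the tool goes at most 50 mm and 8.59 degrees, less where a joint would pass 70% of its speed; a pose out of reach is approached as far as the arm can. A call with a gripper value outside its range is refused whole. The fingers move at their own pace and stop on an object; "grip_force" is the grip in N (left out, the last holds). Time passes only in rows, so rows that do not move let the fingers close. It gives the time, the measured TCP pose, the force, the opening and the grip force at its end, in the units of the state.
- bot.get_state(): the state, without advancing time (a new reading comes with each control period).
- bot.camera(name): name is "scene" or "top" or "wrist"; returns (picture, depth): 420x560x3 uint8, blue, green, red; 420x560 float32, m along the optical axis (not along the pixel's ray), 0 where there is no reading.
- bot.get_calibration(name): a dict with "mtx" (3x3 intrinsics, pixels), "position" and "attitude" of the camera in the world. Camera axes: x right, y down, z forward; pixel columns grow to the right and rows downward; lengths in m; the calibration is good to about 2 mm. A picture is of the moment at which its call begins: read the wrist's pose just before it. get_calibration takes no time and is no camera call; for the wrist camera it gives the pose at the moment of the call.
- bot.job_done(): hands the job in; it is judged then, once.
The state is a dict: "time": time; "joint_pos": joint angles; "joint_velocities": joint speeds; "joint_torque": joint torques, N m; "ee_pos": TCP position; "eef_rot": TCP orientation; "wrist_force": force on the tool from outside, world axes, zero at the start; "torque": the same for the moment, N m; "gripper_width": finger opening in m; "grasp_force": force on a finger pad.
Only numpy, scipy, OpenCV 4.12 (cv2) and the standard library are available. Lean on these libraries where they do the work, as an engineer would, in place of code of your own. Each camera call takes 0.05 s, during which the arm holds its last target. There are 200 camera calls.

### The job

Only stock of the right thickness fits the shop's display rack. Of the three things standing on the desk (red-capped glue stick, navy marker, lilac-capped jar), find the one that passes the wide go slot at the top of the bench gauge but is stopped by the red no-go step below it, and check it by lowering it upright into the slot until it comes to rest on the red step. Then stand it upright in the green tray on the same gauge and let go; leave the other two standing where they are.

Things in the scene. Friction and masses are not known exactly. Their poses are not given: they have to be found in the camera images.
- gauge: Fixed board 120 (x) x 250 (y) x 6 mm; origin under its centre at desk height, z up. At y = +60: go slot between two aluminium cheeks, 42 mm wide (in y), 90 long (in x), ends open, top 44 mm above desk; at 22 mm above desk the red no-go step narrows it to 20 mm. At y = -60: green tray, 96 x 96 mm inside, floor 6 mm and 4 mm thick walls' rims 26 mm above desk. Slot and tray lie at x = 0.
- glue_stick_mid (a point): Glue stick standing upright and loose: white body, red cap fixed on it, round, 30 mm in diameter (cap 32 mm), 104 mm tall, 45 g, can be gripped anywhere along its sides. The point is its centre, 52 mm above its foot; z runs up its axis.
- marker_navy_mid (a point): Navy marker standing upright and loose, round, 18 mm in diameter, 138 mm tall. The point is its centre, 69 mm above its foot; z runs up its axis.
- cream_jar_mid (a point): White jar with a lilac screw cap standing upright and loose, round, 58 mm in diameter (cap 62 mm), 122 mm tall. The point is its centre, 61 mm above its foot; z runs up its axis.
There are look-alikes about, which are no part of the job. Of the things that look like the part that bears cream_jar_mid, the smaller one is meant.

How it is judged:
By the outcome, as a careful person would: the job done as asked, in the order asked, and still so for the second after the job is handed in, with the robot touching nothing.
It also fails if it takes over 40 s, if anything falls off the work surface, if the arm or the gripper's body presses on something with over 40 N, if the wrist force passes 120 N, or if a joint passes its speed limit or range.

## Working session

There is one attempt and no reset: what is moved stays moved. The work goes in short steps, Python scripts to look and compute and a tool call to move; the robot and the scene stay as the last step left them, time stands still between calls to the robot, and variables do not carry over. Pictures are saved under pics/ and viewed, at most 10 in all, crops included, and the job is handed in when it is done.

Besides the shell and the picture viewer there is one more tool, called after "Call:" by a JSON object that holds its "api" and its "payload", one argument or row to a line. servo_tool: Moves the arm, as the interface text tells. Its arguments: {"type":"object","properties":{"steps":{"type":"array","items":{"type":"array","items":{"type":"number"}}},"grip_force":{"type":"number"}},"required":["steps"]}

```bash
mkdir -p pics; cat > h.py <<'E'
import numpy as np, cv2
from workcell import bot
def snap(name,tag):
    c=bot.get_calibration(name); p,d=bot.camera(name)
    cv2.imwrite(f'pics/{tag}.png',p); np.savez(f'{tag}.npz',p=p,d=d,K=c['mtx'],t=c['position'],R=c['attitude'])
def pts(tag):
    f=np.load(f'{tag}.npz'); d=f['d']; v,u=np.mgrid[:d.shape[0],:d.shape[1]]
    K=f['K']; P=np.stack([(u-K[0,2])/K[0,0]*d,(v-K[1,2])/K[1,1]*d,d],-1)
    R=f['R']; 
    return P@R.T+f['t'],d,f
E
python3 - <<'E'
from h import *
snap('top','t1'); snap('scene','s1')
print(bot.get_calibration('top'),bot.tcp_to_grasp,bot.get_state()['eef_rot'])
E
```

```text
{'mtx': array([[422.2137556 ,   0.        , 278.07378892],
       [  0.        , 422.2137556 , 207.63086083],
       [  0.        ,   0.        ,   1.        ]]), 'position': array([0.2573556 , 0.12936724, 1.1961365 ]), 'attitude': array([[ 4.15782027e-02, -9.68385127e-01,  2.45970526e-01],
       [-9.99134858e-01, -4.05174203e-02,  9.37414923e-03],
       [ 8.88304482e-04, -2.46147486e-01, -9.69231977e-01]])} 0.0187 [[ 9.27613339e-01  3.73541340e-01 -6.00442538e-04]
 [ 3.73541816e-01 -9.27612432e-01  1.29916573e-03]
 [-7.16858551e-05 -1.42941386e-03 -9.99998976e-01]]
```

View pics/t1.png

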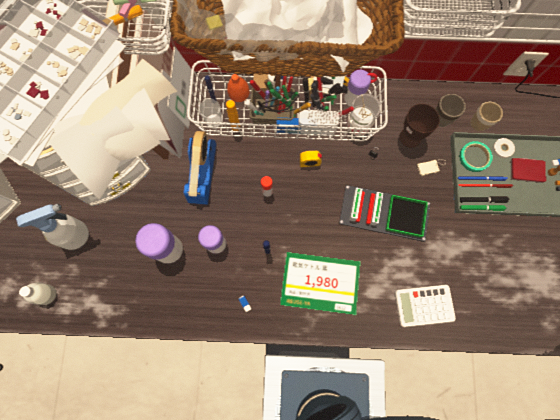

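View pics/s1.png

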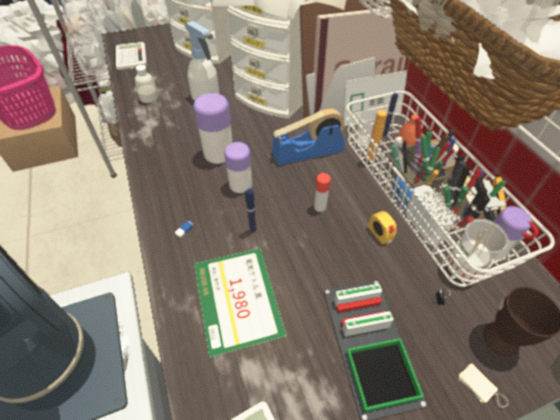

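The top view shows the glue stick (red cap at 267,182), the marker (267,245), the small jar (210,237), and the gauge around (385,212) with the slot to the left and the tray to the right. The glue stick (30 mm) is the only one between 20 and 42 mm.

```bash
python3 - <<'E'
from h import *
P,d,f=pts('t1')
def med(m): return P[m].mean(0).round(4), m.sum()
hsv=cv2.cvtColor(f['p'],cv2.COLOR_BGR2HSV)
win=np.zeros(d.shape,bool); win[170:205,250:285]=1
for lo,hi in [(0.02,.06),(.06,.09),(.09,.1),(.1,.12)]:
    m=win&(P[...,2]>lo)&(P[...,2]<hi)
    q=P[m]; print('glue',lo,m.sum(),q.min(0).round(4),q.max(0).round(4),q.mean(0).round(4))
for n,(u,v) in dict(marker=(267,243),jar=(209,236),bigjar=(154,240),tape=(311,157),cellotape=(200,150)).items(): print(n,P[v,u].round(4))
q=P[185:240,335:435]; g=q[(q[...,2]>.0035)&(q[...,2]<.06)]
h=g[:,2]; print(np.histogram(h,bins=np.arange(0,.06,.004)))
for n,lo,hi in [('board',.0035,.01),('cheek',.038,.05)]:
    s=g[(h>lo)&(h<hi)]; r=cv2.minAreaRect((s[:,:2]*1000).astype(np.float32)); print(n,len(s),r)
# all board points
r=cv2.minAreaRect((g[:,:2]*1000).astype(np.float32)); print('all',r)
crop=f['p'][175:250,330:440]; cv2.imwrite('pics/c1.png',cv2.resize(crop,None,fx=7,fy=7,interpolation=cv2.INTER_CUBIC))
E
```

```text
glue 0.02 43 [0.5936 0.16   0.0201] [0.6068 0.189  0.0592] [0.5975 0.1727 0.0398]
glue 0.06 29 [0.5922 0.1596 0.0619] [0.6037 0.1874 0.0891] [0.5957 0.1731 0.0765]
glue 0.09 18 [0.5927 0.1594 0.0911] [0.6069 0.1895 0.0997] [0.5986 0.1704 0.0965]
glue 0.1 96 [0.5932 0.1595 0.1001] [0.6222 0.1895 0.1091] [0.6077 0.1749 0.1043]
marker [0.4321 0.1637 0.1396]
jar [0.4472 0.3148 0.1213]
bigjar [0.4226 0.44   0.1724]
tape [0.6989 0.0524 0.0604]
cellotape [0.6836 0.3591 0.1194]
(array([ 161, 1510,  682,   94,   93,  211,  218,   54,   23,   24,  130,
        221,   35,    0]), array([0.   , 0.004, 0.008, 0.012, 0.016, 0.02 , 0.024, 0.028, 0.032,
       0.036, 0.04 , 0.044, 0.048, 0.052, 0.056]))
board 2153 ((561.1613159179688, -170.46852111816406), (162.76109313964844, 294.7324523925781), 2.081751585006714)
cheek 398 ((568.5947875976562, -110.268310546875), (78.79619598388672, 90.14713287353516), 80.29524993896484)
all ((561.1697387695312, -170.4677276611328), (162.88754272460938, 294.66595458984375), 2.051098108291626)
```

View pics/c1.png

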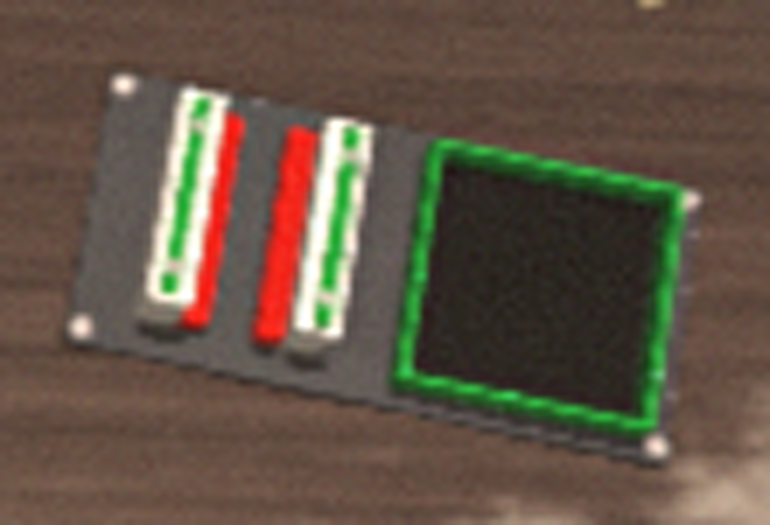

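The crop shows the gauge with its two cheeks (white and green), the red steps between them, and the tray on the right. I'll fit the gauge pose from these corner pixels and the known dimensions.

```bash
python3 - <<'E'
from h import *
from scipy.optimize import least_squares
f=np.load('t1.npz');K,t,R=f['K'],f['t'],f['R']
# crop px, model xyz mm (y+ left, x+ up)
c=[(112,70,60,125,6),(705,190,60,-125,6),(68,342,-60,125,6),(665,462,-60,-125,6),
(432,137,52,-8,26),(690,188,52,-112,26),(655,430,-52,-112,26),(395,388,-52,-8,26),
(228,95,45,81,44),(193,303,-45,81,44),(330,118,45,39,44),(293,333,-45,39,44)]
c=np.array(c,float); uv=(c[:,:2]+.5)/7-.5+[330,175]; M=c[:,2:]/1000
ray=np.c_[(uv[:,0]-K[0,2])/K[0,0],(uv[:,1]-K[1,2])/K[1,1],np.ones(12)]@R.T
W=t+ray*((M[:,2]-t[2])/ray[:,2])[:,None]
def r(p):
    a=p[2];Q=np.c_[np.cos(a)*M[:,0]-np.sin(a)*M[:,1]+p[0],np.sin(a)*M[:,0]+np.cos(a)*M[:,1]+p[1]]
    return ((Q-W[:,:2])*1000).ravel()
s=least_squares(r,[.56,-.17,-.17],loss='soft_l1',f_scale=2); x,y,a=s.x
print(s.x,np.degrees(a)); print(r(s.x).reshape(-1,2).round(1))
for yy in(.06,-.06): print(x-np.sin(a)*yy,y+np.cos(a)*yy)
# glue cap top centre
P,d,_=pts('t1'); w=P[170:205,250:285].reshape(-1,3)
m=w[w[:,2]>.1015]; print(len(m),cv2.minEnclosingCircle((m[:,:2]*1000).astype(np.float32)))
E
```

```text
[ 0.55820889 -0.16853784 -0.16814326] -9.633899124962229
[[ 0.5 -0.2]
 [ 0.7  0.6]
 [ 0.1  2. ]
 [-1.9 -1. ]
 [ 0.1 -1.3]
 [ 0.1  1.4]
 [-0.9  0.1]
 [ 3.6 -1.4]
 [-0.9  0.2]
 [-2.1  0.7]
 [ 0.1  0.2]
 [ 1.5 -0.9]]
0.5682500129942825 -0.1093840070872644
0.5481677629894139 -0.2276916705530854
92 ((439.67364501953125, 154.27984619140625), 184.01235961914062)
```

Call:
{"api": "servo_tool", "payload": {
  "steps": [
    [1, 25, -24, 0, 0, 0, 0],
    [1, 25, -24, 0, 0, 0, 0],
    [1, 25, -24, 0, 0, 0, 0],
    [1, 25, -24, 0, 0, 0, 0],
    [1, 25, -24, 0, 0, 0, 0],
    [1, 25, -24, 0, 0, 0, 0],
    [1, 25, -24, 0, 0, 0, 0],
    [1, 25, -24, 0, 0, 0, 0],
    [1, 25, -24, 0, 0, 0, 0],
    [1, 25, -24, 0, 0, 0, 0],
    [1, 25, -24, 0, 0, 0, 0],
    [1, 25, -24, 0, 0, 0, 0],
    [1, 25, -24, 0, 0, 0, 0],
    [1, 25, -24, 0, 0, 0, 0],
    [1, 25, -24, 0, 0, 0, 0],
    [1, 25, -24, 0, 0, 0, 0],
    [1, 25, -24, 0, 0, 0, 0],
    [1, 25, -24, 0, 0, 0, 0],
    [1, 25, -24, 0, 0, 0, 0],
    [1, 25, -24, 0, 0, 0, 0]
  ],
  "grip_force": 30
}}

```text
time: 2.1
ee_pos: [0.5369, 0.0072, 0.2311]
eef_rot: [[0.928, 0.373, -0.0], [0.373, -0.928, -0.0], [-0.0, -0.0, -1.0]]
wrist_force: [-0.0, 0.2, 0.1]
gripper_width: 0.0858
grasp_force: 0.0
```

Call:
{"api": "servo_tool", "payload": {
  "steps": [
    [1, 26, -26, 0, 0, 0, 0],
    [1, 26, -26, 0, 0, 0, 0],
    [1, 26, -26, 0, 0, 0, 0],
    [1, 26, -26, 0, 0, 0, 0],
    [1, 24.5, -25, 0, 0, 0, 0],
    [1, 0, 0, 0, 0, 0, 0],
    [1, 0, 0, 0, 0, 0, 0]
  ]
}}

```text
time: 2.8
ee_pos: [0.6073, 0.1741, 0.2305]
eef_rot: [[0.927, 0.375, -0.001], [0.375, -0.927, -0.0], [-0.001, -0.0, -1.0]]
wrist_force: [0.1, -1.4, 0.3]
gripper_width: 0.0857
grasp_force: 0.0
```

```bash
python3 - <<'E'
from h import *
snap('wrist','w1'); print(bot.get_state()['ee_pos'])
P,d,f=pts('w1'); p=f['p'].astype(int)
m=(P[...,2]>.095)&(P[...,2]<.115)&(np.hypot(P[...,0]-.608,P[...,1]-.1745)<.04)
q=P[m]; print(m.sum(), q.min(0),q.max(0))
if m.sum(): print(cv2.minEnclosingCircle((q[:,:2]*1000).astype(np.float32)))
E
```

```text
[0.60733401 0.17279334 0.23074689]
1070 [0.59119277 0.1596882  0.0951017 ] [0.62164639 0.19088259 0.10543563]
((606.0847778320312, 175.2077178955078), 15.739063262939453)
```

View pics/w1.png

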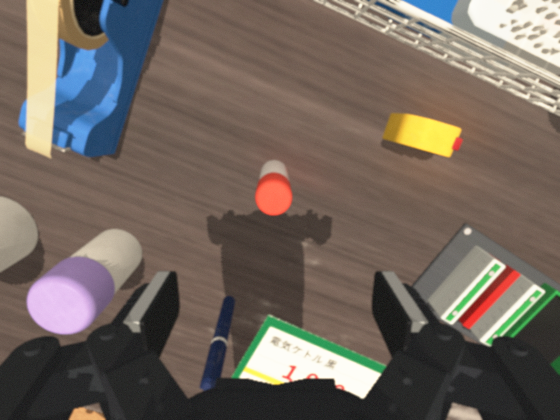

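The wrist view shows the red cap at (274,193), between the fingers along their closing line, and the surroundings are clear. I'll go down and grip.

Call:
{"api": "servo_tool", "payload": {
  "steps": [
    [1, 0.7, -2, 20, 0, 0, 0],
    [1, 0, 0, 25, 0, 0, 0],
    [1, 0, 0, 25, 0, 0, 0],
    [1, 0, 0, 25, 0, 0, 0],
    [1, 0, 0, 25, 0, 0, 0],
    [1, 0, 0, 25, 0, 0, 0],
    [1, 0, 0, 20, 0, 0, 0],
    [1, 0, 0, 15, 0, 0, 0],
    [1, 0, 0, 0, 0, 0, 0],
    [-1, 0, 0, 0, 0, 0, 0],
    [-1, 0, 0, 0, 0, 0, 0],
    [-1, 0, 0, 0, 0, 0, 0],
    [-1, 0, 0, 0, 0, 0, 0],
    [-1, 0, 0, 0, 0, 0, 0],
    [-1, 0, 0, 0, 0, 0, 0],
    [-1, 0, 0, 0, 0, 0, 0],
    [-1, 0, 0, 0, 0, 0, 0]
  ],
  "grip_force": 30
}}

```text
time: 4.55
ee_pos: [0.6082, 0.1759, 0.0522]
eef_rot: [[0.928, 0.374, 0.002], [0.374, -0.928, 0.001], [0.002, 0.0, -1.0]]
wrist_force: [-0.3, 0.6, 7.0]
gripper_width: 0.0309
grasp_force: 29.4
```

Call:
{"api": "servo_tool", "payload": {
  "steps": [
    [-1, 0, 0, -10, 0, 0, 0],
    [-1, 0, 0, -20, 0, 0, 0],
    [-1, 0, 0, -25, 0, 0, 0],
    [-1, 0, 0, -25, 0, 0, 0],
    [-1, 0, 0, -20, 0, 0, 0],
    [-1, -7, 12, 0, 0, 0, 0],
    [-1, -14, 25, 0, 0, 0, 0],
    [-1, -14, 25, 0, 0, 0, 0],
    [-1, -14, 25, 0, 0, 0, 0],
    [-1, -14, 25, 0, 0, 0, 0],
    [-1, -14, 25, 0, 0, 0, 0],
    [-1, -14, 25, 0, 0, 0, 0],
    [-1, -14, 25, 0, 0, 0, 0],
    [-1, -14, 25, 0, 0, 0, 0],
    [-1, -14, 25, 0, 0, 0, 0],
    [-1, -10, 12.5, 0, 0, 0, 0],
    [-1, 0, 0, 0, 0, 0, 0],
    [-1, 0, 0, 0, 0, 0, 0],
    [-1, 0, 0, 0, 0, 0, 0]
  ]
}}

```text
time: 6.45
ee_pos: [0.5683, -0.1075, 0.1512]
eef_rot: [[0.927, 0.375, 0.0], [0.375, -0.927, 0.001], [0.0, -0.001, -1.0]]
wrist_force: [0.6, 0.4, -1.0]
gripper_width: 0.031
grasp_force: 29.8
```

```bash
python3 - <<'E'
from h import *
snap('wrist','w2'); snap('scene','s2'); s=bot.get_state(); print(s['ee_pos'],s['eef_rot'],s['wrist_force'],s['gripper_width'])
a=cv2.imread('pics/w2.png');b=cv2.imread('pics/s2.png')
cv2.imwrite('pics/w2s2.png',cv2.resize(np.hstack([a,b]),(800,300)))
E
```

```text
[ 0.56838305 -0.10761753  0.15127258] [[ 9.26805200e-01  3.75542426e-01  8.13527963e-05]
 [ 3.75542305e-01 -9.26805038e-01  6.32106095e-04]
 [ 3.12780838e-04 -5.55287800e-04 -9.99999797e-01]] [ 0.03008695 -0.68329052 -0.39386821] 0.03072737439583292
```

View pics/w2s2.png

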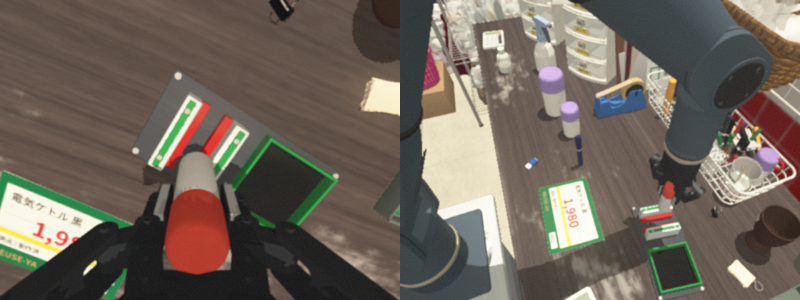

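```bash
python3 - <<'E'
from h import *
P,d,f=pts('w2'); hsv=cv2.cvtColor(f['p'],cv2.COLOR_BGR2HSV)
red=(hsv[...,1]>130)&((hsv[...,0]<10)|(hsv[...,0]>170))
m=red&(P[...,2]>.12); q=P[m]; t=q[q[:,2]>.196]; print('cap',len(t),t.min(0),t.max(0),q[:,2].max())
g=P[(P[...,2]>.041)&(P[...,2]<.047)&(np.hypot(P[...,0]-.568,P[...,1]+.109)<.07)]
print(len(g),cv2.minAreaRect((g[:,:2]*1000).astype(np.float32)))
# across-slot coordinate of cheek inner edges
yx=np.array([np.sin(.168),np.cos(.168)]); c=(g[:,:2]-[.5683,-.1094])@yx*1000
print(np.histogram(c,bins=np.arange(-48,49,3)))
# body axis
for z in(.1,.08,.07,.06): 
    s=P[(abs(P[...,2]-z)<.006)&(np.hypot(P[...,0]-.568,P[...,1]+.108)<.025)]
    if len(s): print(z,len(s),s.min(0).round(4),s.max(0).round(4), s.mean(0).round(4))
E
```

```text
cap 5996 [ 0.55327993 -0.12309985  0.19601669] [ 0.64077315 -0.05540077  0.29325321] 0.2932532080151241
4154 ((565.8571166992188, -109.75177001953125), (78.06867218017578, 89.68419647216797), 80.33500671386719)
(array([  0,   0,  25, 267, 266, 268, 281, 239, 218,   0,   0,   0,   0,
         0,   0,   0,   0,   0,   0,   0,   0,   0,  77, 420, 427, 437,
       445, 449, 335,   0,   0,   0]), array([-48, -45, -42, -39, -36, -33, -30, -27, -24, -21, -18, -15, -12,
        -9,  -6,  -3,   0,   3,   6,   9,  12,  15,  18,  21,  24,  27,
        30,  33,  36,  39,  42,  45,  48]))
0.1 154 [ 0.5637 -0.1192  0.0989] [ 0.5813 -0.0929  0.1059] [ 0.5774 -0.1032  0.1029]
```

Call:
{"api": "servo_tool", "payload": {
  "steps": [
    [-1, -1.3, 2.2, 10, 0, 0, 0],
    [-1, 0, 0, 20, 0, 0, 0],
    [-1, 0, 0, 20, 0, 0, 0],
    [-1, 0, 0, 10, 0, 0, 0],
    [-1, 0, 0, 6, 0, 0, 0],
    [-1, 0, 0, 4, 0, 0, 0],
    [-1, 0, 0, 3, 0, 0, 0],
    [-1, 0, 0, 0, 0, 0, 0],
    [-1, 0, 0, 0, 0, 0, 0]
  ]
}}

```text
time: 7.45
ee_pos: [0.568, -0.1118, 0.0788]
eef_rot: [[0.928, 0.373, 0.001], [0.373, -0.928, -0.0], [0.001, 0.0, -1.0]]
wrist_force: [1.0, 0.1, -0.5]
gripper_width: 0.0307
grasp_force: 29.8
```

Call:
{"api": "servo_tool", "payload": {
  "steps": [
    [-1, 0, -1.5, 2, 0, 0, 0],
    [-1, 0, 0, 1, 0, 0, 0],
    [-1, 0, 0, 1, 0, 0, 0],
    [-1, 0, 0, 1, 0, 0, 0],
    [-1, 0, 0, 0, 0, 0, 0],
    [-1, 0, 0, 0, 0, 0, 0]
  ]
}}

```text
time: 8.05
ee_pos: [0.5677, -0.1101, 0.0741]
eef_rot: [[0.928, 0.374, 0.001], [0.374, -0.928, 0.0], [0.001, 0.0, -1.0]]
wrist_force: [-0.8, 0.4, 8.6]
gripper_width: 0.0308
grasp_force: 30.5
```

Call:
{"api": "servo_tool", "payload": {
  "steps": [
    [-1, 0, 0, 0.5, 0, 0, 0],
    [-1, 0, 0, 0, 0, 0, 0],
    [-1, 0, 0, 0, 0, 0, 0],
    [-1, 0, 0, 0, 0, 0, 0],
    [-1, 0, 0, 0, 0, 0, 0]
  ]
}}

```text
time: 8.55
ee_pos: [0.568, -0.1101, 0.0741]
eef_rot: [[0.928, 0.374, 0.002], [0.374, -0.928, 0.0], [0.002, 0.001, -1.0]]
wrist_force: [-2.0, 1.5, 13.5]
gripper_width: 0.031
grasp_force: 30.8
```

```bash
python3 - <<'E'
from h import *
snap('scene','s3'); snap('wrist','w3'); s=bot.get_state(); print(s['ee_pos'],s['wrist_force'])
a=cv2.imread('pics/s3.png')[230:420,250:490]; b=cv2.imread('pics/w3.png')
cv2.imwrite('pics/c3.png',np.hstack([cv2.resize(a,(400,317)),cv2.resize(b,(400,317))]))
E
```

```text
[ 0.56799768 -0.11006765  0.07406176] [-2.62133723  0.905855   12.68805479]
```

View pics/c3.png

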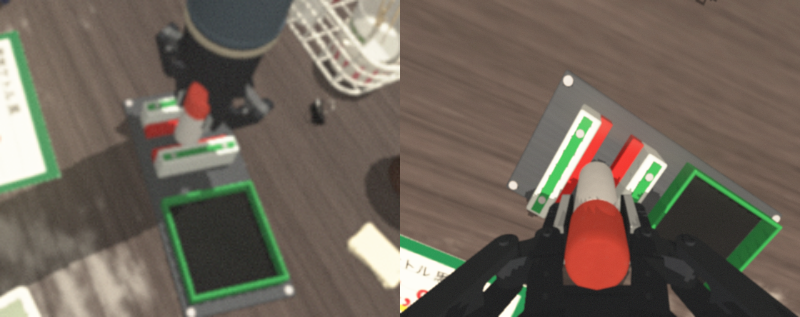

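The stick stands upright in the slot on the red step. The TCP is 22 mm higher than at the desk grasp and there is about 13 N of contact force. Next I'll take it to the tray.

Call:
{"api": "servo_tool", "payload": {
  "steps": [
    [-1, 0, 0, -10, 0, 0, 0],
    [-1, 0, 0, -25, 0, 0, 0],
    [-1, 0, 0, -25, 0, 0, 0],
    [-1, -6, 10, 0, 0, 0, 0],
    [-1, -12, 20, 0, 0, 0, 0],
    [-1, -15, 24, 0, 0, 0, 0],
    [-1, -15, 24, 0, 0, 0, 0],
    [-1, -9, 14, 0, 0, 0, 0],
    [-1, -5.5, 10, 0, 0, 0, 0],
    [-1, 0, 0, 0, 0, 0, 0],
    [-1, 0, 0, 15, 0, 0, 0],
    [-1, 0, 0, 20, 0, 0, 0],
    [-1, 0, 0, 15, 0, 0, 0],
    [-1, 0, 0, 10, 0, 0, 0],
    [-1, 0, 0, 5, 0, 0, 0],
    [-1, 0, 0, 3, 0, 0, 0],
    [-1, 0, 0, 0, 0, 0, 0],
    [-1, 0, 0, 0, 0, 0, 0]
  ]
}}

```text
time: 10.45
ee_pos: [0.5477, -0.2283, 0.0653]
eef_rot: [[0.928, 0.374, 0.001], [0.374, -0.928, -0.0], [0.001, 0.001, -1.0]]
wrist_force: [-0.7, -0.1, 0.0]
gripper_width: 0.0311
grasp_force: 30.0
```

Call:
{"api": "servo_tool", "payload": {
  "steps": [
    [-1, 0, 0, 3, 0, 0, 0],
    [-1, 0, 0, 2, 0, 0, 0],
    [-1, 0, 0, 1, 0, 0, 0],
    [-1, 0, 0, 1, 0, 0, 0],
    [-1, 0, 0, 0, 0, 0, 0],
    [-1, 0, 0, 0, 0, 0, 0]
  ]
}}

```text
time: 11.05
ee_pos: [0.5475, -0.2283, 0.0582]
eef_rot: [[0.928, 0.374, 0.0], [0.374, -0.928, -0.0], [0.0, 0.0, -1.0]]
wrist_force: [-1.8, 1.4, 5.2]
gripper_width: 0.0309
grasp_force: 30.3
```

Call:
{"api": "servo_tool", "payload": {
  "steps": [
    [-0.4, 0, 0, 0, 0, 0, 0],
    [-0.2, 0, 0, 0, 0, 0, 0],
    [-0.1, 0, 0, 0, 0, 0, 0],
    [0, 0, 0, 0, 0, 0, 0],
    [0.3, 0, 0, 0, 0, 0, 0],
    [0.6, 0, 0, 0, 0, 0, 0],
    [1, 0, 0, 0, 0, 0, 0],
    [1, 0, 0, 0, 0, 0, 0],
    [1, 0, 0, 0, 0, 0, 0],
    [1, 0, 0, -10, 0, 0, 0],
    [1, 0, 0, -20, 0, 0, 0],
    [1, 0, 0, -30, 0, 0, 0],
    [1, 0, 0, -30, 0, 0, 0],
    [1, 0, 0, -30, 0, 0, 0],
    [1, 0, 0, -30, 0, 0, 0],
    [1, 0, 0, 0, 0, 0, 0],
    [1, 0, 0, 0, 0, 0, 0]
  ]
}}

```text
time: 12.75
ee_pos: [0.5475, -0.2284, 0.209]
eef_rot: [[0.928, 0.374, 0.002], [0.374, -0.928, -0.001], [0.001, 0.001, -1.0]]
wrist_force: [0.0, -0.8, -0.7]
gripper_width: 0.0855
grasp_force: 0.0
```

```bash
python3 - <<'E'
from h import *
snap('scene','s4'); snap('wrist','w4')
cv2.imwrite('pics/c4.png',cv2.resize(np.hstack([cv2.imread('pics/s4.png'),cv2.imread('pics/w4.png')]),(800,300)))
P,d,f=pts('w4'); q=P[(P[...,2]>.103)&(P[...,2]<.118)&(np.hypot(P[...,0]-.5475,P[...,1]+.228)<.04)]; print(len(q),q.min(0),q.max(0))
E
```

```text
1271 [ 0.5303662  -0.24391419  0.10301025] [ 0.56122813 -0.21313588  0.11153044]
```

View pics/c4.png

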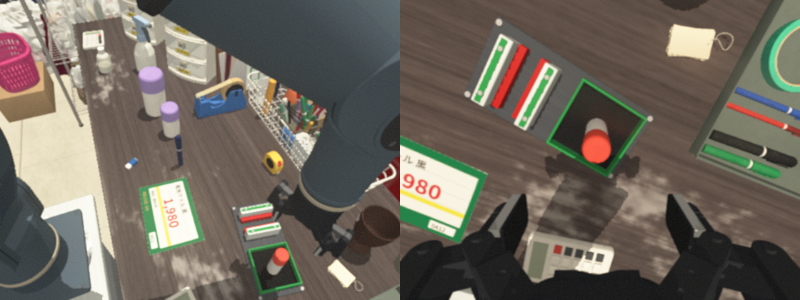

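The glue stick stands upright in the tray with its top at 110 mm, the marker and jar are still standing, and the gripper is clear.

```bash
python3 -c "
from workcell import bot
print(bot.job_done())"
```

```text
the job is handed in; nothing more can be done
None
```

The glue stick was the right stock: lowered upright, it passed the go slot and came to rest on the red step; it now stands in the green tray, the marker and jar were left untouched, and the job is handed in (about 13 s used).

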